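Stack two finished boards on the drying stand

TASK

Stack the two finished boards so that air can get round them: lay the long dark walnut board along the drying stand, centred on its two red bearers, then put one pine spacer stick across it squarely above each bearer, lay the pale maple board on the spacers, centred and in line with the walnut one, and last stand the blue weight upright on the middle of the maple board. Leave the wax tin where it is.

Things in the scene. Friction and masses are not known exactly. Their poses are not given: they have to be found in the camera images.
- stand: Fixed drying stand: a pale plywood base 230 x 90 x 12 mm (x, y, z) carrying two red bearer bars that run across it along its y, each 20 mm wide (x), 84 mm long (y) and 20 mm high, centred at x = -65 and x = +65 mm; their tops are level, 32 mm above the table. Origin: centre of its underside; x runs along the stand, z up. It lies flat at any place in the work area, its x within 0.3 rad of world x.
- walnut_board: Long dark-brown end-grain walnut board with a few lighter blocks, 220 x 64 x 28 mm (x, y, z), 0.2 to 0.4 kg, loose, lying flat on the table. Origin: centre of its underside; x runs along its length, z up, within 0.3 rad of world x at the start.
- maple_board: Shorter pale maple end-grain board, 180 x 60 x 28 mm (x, y, z), 0.15 to 0.3 kg, loose, lying flat on the table. Origin: centre of its underside; x runs along its length, z up, within 0.3 rad of world x at the start.
- weight: Blue round steel weight with a bright knob on top, 0.45 to 0.8 kg: blue body 56 mm in diameter and 30 mm high; a neck 14 mm in diameter from 30 to 38 mm; a knob 24 mm in diameter from 38 to 60 mm above the underside. It stands upright on the table. Origin: centre of its underside; z up along its axis.
- spacer_a: Plain pale pine spacer stick, 90 x 20 x 20 mm (x, y, z), 25 g, loose, lying on the table; the two spacers are alike and interchangeable. Origin: centre of its underside; x runs along its length, z up, within 0.3 rad of world x at the start.
- spacer_b: Plain pale pine spacer stick, 90 x 20 x 20 mm (x, y, z), 25 g, loose, lying on the table; the two spacers are alike and interchangeable. Origin: centre of its underside; x runs along its length, z up, within 0.3 rad of world x at the start.
- wax_tin: Bystander: round yellow wax tin with a brass-coloured lid, 66 mm in diameter, 42 mm high, standing among the spacers. Origin: centre of its underside; z up.

How it is judged:
On the way, in this order (a step that is already met when the one before it is completed fails the run):
1. the walnut board lies on the stand's bearers (z of walnut_board in the frame of stand between 0.027 and 0.037 m and horizontal distance between walnut_board and stand below 0.015 m and angle between the x axis of walnut_board and the x axis of stand, either way round below 0.14 rad), for 0.2 s.
2. a spacer lies across the walnut board above each bearer (all of step 1 and ((x of spacer_a in the frame of stand between 0.051 and 0.079 m and y of spacer_a in the frame of stand between -0.015 and 0.015 m and z of spacer_a in the frame of stand between 0.055 and 0.065 m and angle between the x axis of each of spacer_a, spacer_b and the y axis of stand, either way round below 0.2 rad and x of spacer_b in the frame of stand between -0.079 and -0.051 m and y of spacer_b in the frame of stand between -0.015 and 0.015 m and z of spacer_b in the frame of stand between 0.055 and 0.065 m) or (x of spacer_a in the frame of stand between -0.079 and -0.051 m and y of spacer_a in the frame of stand between -0.015 and 0.015 m and z of spacer_a in the frame of stand between 0.055 and 0.065 m and angle between the x axis of each of spacer_a, spacer_b and the y axis of stand, either way round below 0.2 rad and x of spacer_b in the frame of stand between 0.051 and 0.079 m and y of spacer_b in the frame of stand between -0.015 and 0.015 m and z of spacer_b in the frame of stand between 0.055 and 0.065 m))), for 0.2 s.
3. the maple board lies on the spacers (all of step 2 and z of maple_board in the frame of stand between 0.074 and 0.086 m and horizontal distance between maple_board and stand below 0.015 m and angle between the x axis of maple_board and the x axis of stand, either way round below 0.14 rad), for 0.2 s.
4. the weight stands on the maple board (all of step 3 and z of weight in the frame of stand between 0.101 and 0.115 m and horizontal distance between weight and stand below 0.018 m and angle between weight's own z axis and vertical below 0.1 rad), for 0.2 s.
At the end, for the whole second after the job is handed in: Stacked on the stand, all released and at rest: walnut and maple centred within 15 mm, in line within 0.14 rad; spacers within 14 mm of their bearers, 15 mm of the centre line, square within 0.2 rad; weight within 18 mm of the centre, upright within 0.1 rad; heights within 5 to 7 mm (all of step 4 and linear speed of each of walnut_board, spacer_a, spacer_b, maple_board, weight below 0.02 m/s and contact force between each of walnut_board, spacer_a, spacer_b, maple_board, weight and the fingers below 0.1 N); the robot touches nothing.
It fails at once if the wax tin was moved by more than 30 mm or tipped over (distance of wax_tin from where it was at the start of the episode above 0.03 m or angle between wax_tin's own z axis and vertical above 0.5 rad).
It also fails if it takes over 134 s, if anything falls off the work surface, if the arm or the gripper's body presses on something with over 40 N, if the wrist force passes 120 N, or if a joint passes its speed limit or range.

ROBOT

A 6-joint arm with a two-finger parallel gripper is mounted at the origin on the work surface. World frame = base frame: x ahead of the robot, y to its left, z up, the work surface at z = 0. Lengths are in m, angles in rad, forces in N, time in s.
With the tool pointing down it reaches from about 0.35 to 0.725 m from the base axis. Payload 6 kg.
Tool frame: the origin (TCP) lies between the finger pads; the fingertips stand 8 mm ahead of it and the grasp point (between the pads) lies 11 mm behind it (manip.tcp_to_tips is the distance from the TCP to the fingertips, in m); z points along the fingers, y is the line along which they close (so a half turn about z gives the same grasp; the last joint's range is limited). The gripper opens to 85 mm and grips with 20 to 120 N. Pads are 22 mm wide; open, the fingers measure 114 mm over their backs; the gripper's body (76 mm by 85 mm) begins 54 mm behind the grasp point. The pads swing forward as they close: fully open they stand 13 mm farther back than shut.
Start: joints at [-0.857, 0.04, 0.085, 0, -1.615, -0.334], TCP at [0.222, -0.557, 0.239] pointing down, gripper open.
Joint ranges: [-2.56, 2.56], [-1.29, 2.01], [-1.08, 1.49], [-3.29, 1.98], [-2.81, -0.18], [-2.99, 2.99]. Speed limits (rad/s): [2.57, 2.57, 3.01, 3.14, 3.14, 3.14].

INTERFACE

Orientations are given as a rotation vector (axis times angle).
In Python, from workcell import manip gives the robot as it stands. The module is installed in compiled form; this text tells all that it offers.
- The arm moves only by the tool jog_arm, never from a script. Its argument "targets" is a list of rows, each a list of 3 entries, a list of its own where there are three numbers: the finger opening in cm, from 0 to 8.54, then the shift along the tool's x, y, z in cm, then the turn about the tool's z in rad. In form: [[jaw, [dx, dy, dz], yaw], ...]. A call has 1 to 10 rows; each row shifts and turns the commanded pose from where the row before left it, along the tool's axes as they then stand; what a row does not reach is not made up. A row lasts 1/8 s, in which the tool goes at most 62.5 mm and 10.7 degrees, less where a joint would pass 70% of its speed; a pose out of reach is approached as far as the arm can. A call is refused whole if a number of a shift passes 6.25 or a number of a turn 0.188, either way. A call with a gripper value outside its range is refused whole. The fingers move at their own pace and stop on an object; "force" is the grip in N (left out, the last holds). Time passes only in rows, so rows that do not move let the fingers close. It gives the time, the measured TCP pose, the force, the opening and the grip force at its end, in the units of the state.
- manip.get_obs(): the state, without advancing time (a new reading comes with each control period).
- manip.read_camera(name): name is "scene" or "top"; returns a dict with "color" (384x512x3 uint8, blue, green, red), "mtx" (3x3 intrinsics, pixels), "dist_coeffs" ([k1, k2, p1, p2, k3] as OpenCV has them; the pictures are not rectified), "world_to_cam" (4x4, takes a point from world to camera coordinates). Camera axes: x right, y up, looking along -z (the intrinsics and any distortion apply to the point x, -y, -z); pixel columns grow to the right and rows downward; lengths in m; the calibration is good to about 2 mm. A picture is of the moment at which its call begins. There is no depth.
- manip.sign_off(): hands the job in; it is judged then, once.
The state is a dict: "clock": time; "joint_pos": joint angles; "dq": joint speeds; "tau": joint torques, N m; "tool_pos": TCP position; "eef_rot": TCP orientation; "wrist_force": force on the tool from outside, world axes, zero at the start; "moment": the same for the moment, N m; "finger_gap": finger opening in m; "grasp_force": force on a finger pad.
Only numpy, scipy, OpenCV 4.12 (cv2) and the standard library are available. Lean on these libraries where they do the work, as an engineer would, in place of code of your own. Each camera call takes 0.05 s, during which the arm holds its last target. There are 200 camera calls.

## Working session

There is one attempt and no reset: what is moved stays moved. The work goes in short steps, Python scripts to look and compute and a tool call to move; the robot and the scene stay as the last step left them, time stands still between calls to the robot, and variables do not carry over. Pictures are saved under pics/ and viewed, at most 14 in all, crops included, and the job is handed in when it is done.

Besides the shell and the picture viewer there is one more tool, called after "Emit:" as a command line: name --argument value ..., lists and objects as JSON in quotes. jog_arm: Moves the arm, as the interface text tells. Its arguments: {"type":"object","properties":{"targets":{"type":"array"},"force":{"type":"number"}},"required":["targets"]}

```bash
mkdir -p pics && python3 - <<'E'
from workcell import manip
import cv2
for n in("top","scene"):
    c=manip.read_camera(n); cv2.imwrite(f"pics/{n}0.png",cv2.resize(c["color"],(768,576)))
    print(n,c["mtx"].round(1).tolist(),c["dist_coeffs"],c["world_to_cam"].round(4).tolist())
print(manip.get_obs(),manip.tcp_to_tips)
E
```

```text
top [[397.1, 0.0, 249.6], [0.0, 397.1, 193.7], [0.0, 0.0, 1.0]] [-0.04448381  0.          0.          0.          0.        ] [[-0.0122, -0.9999, -0.0008, 0.0234], [0.9751, -0.012, 0.2216, -0.5476], [-0.2216, 0.0019, 0.9751, -0.9266], [0.0, 0.0, 0.0, 1.0]]
scene [[434.0, 0.0, 259.7], [0.0, 434.0, 193.4], [0.0, 0.0, 1.0]] [-0.03509268  0.          0.          0.          0.        ] [[-0.7285, 0.685, -0.0022, 0.4225], [-0.5812, -0.6164, 0.5313, 0.3069], [0.3626, 0.3884, 0.8472, -1.2562], [0.0, 0.0, 0.0, 1.0]]
{'clock': 0.1, 'joint_pos': array([-8.57302304e-01,  4.07553377e-02,  8.39201611e-02, -4.44061543e-04,
       -1.61551101e+00, -3.33707528e-01]), 'dq': array([-0.00039171, -0.00164297,  0.00230437,  0.00253645, -0.00036006,
        0.00072316]), 'tau': array([-5.37158674e-03, -3.69348013e+01,  3.48282981e+01,  6.95187852e+00,
       -4.61045274e-03,  5.49404285e-05]), 'tool_pos': array([ 0.22241044, -0.55694594,  0.23837489]), 'eef_rot': array([ 5.92944526e-01, -3.08473017e+00, -2.45647168e-03]), 'wrist_force': array([-0.04774883, -0.15574613, -0.34188334]), 'moment': array([0.02658989, 0.00569995, 0.03809   ]), 'grasp_force': 0.0, 'finger_gap': 0.08528020161098615} 0.008
```

View pics/top0.png

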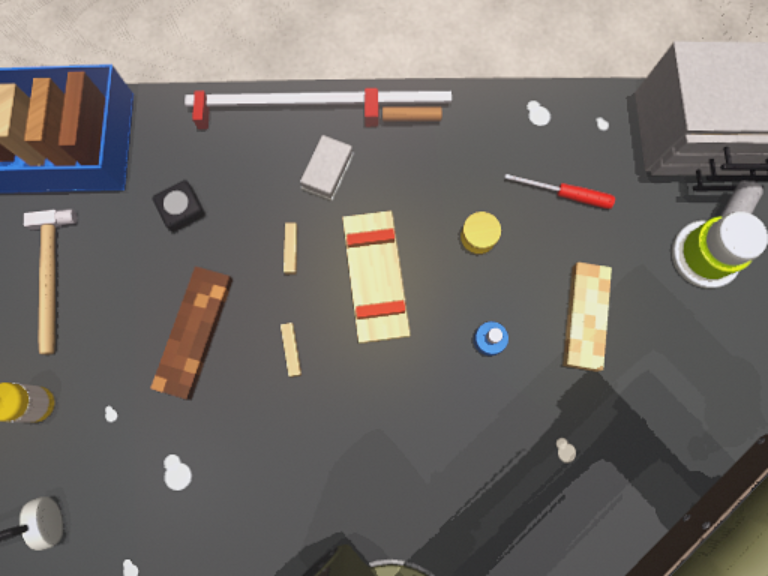

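View pics/scene0.png

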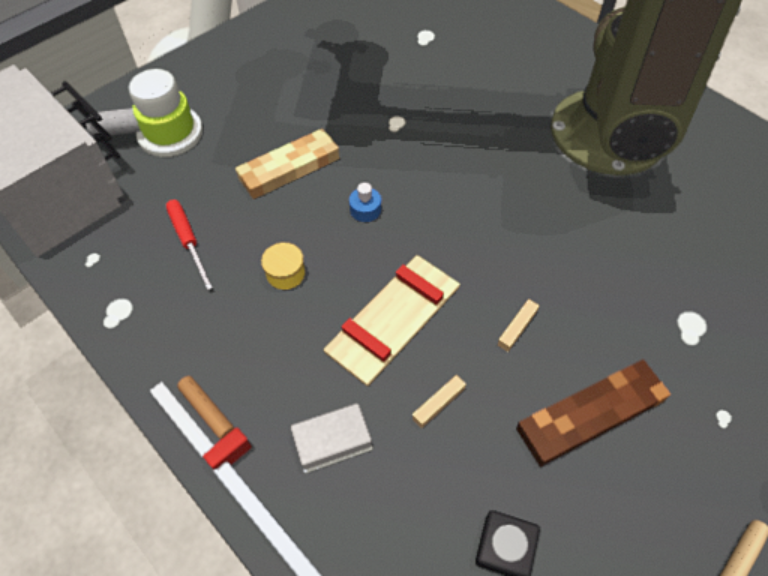

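```bash
cat > h.py <<'E'
import numpy as np,cv2
from scipy.optimize import minimize
from scipy.spatial.transform import Rotation as R
from workcell import manip
def cams(ns=("top","scene")): return [manip.read_camera(n) for n in ns]
def project(c,P):
    q=(c["world_to_cam"]@np.c_[P,np.ones(len(P))].T)[:3].T*[1,-1,-1]
    return cv2.projectPoints(q,np.zeros(3),np.zeros(3),c["mtx"],c["dist_coeffs"])[0][:,0]
def box(sx,sy,z0,z1,ox=0):
    return np.array([[ox+a*sx/2,b*sy/2,z] for a in(-1,1) for b in(-1,1) for z in(z0,z1)])
def cyl(d,z0,z1):
    t=np.linspace(0,2*np.pi,40); return np.vstack([np.c_[d/2*np.cos(t),d/2*np.sin(t),0*t+z] for z in(z0,z1)])
M={"stand":[box(.23,.09,0,.012),box(.02,.084,.012,.032,-.065),box(.02,.084,.012,.032,.065)],
"walnut":[box(.22,.064,0,.028)],"maple":[box(.18,.06,0,.028)],"spacer":[box(.09,.02,0,.02)],
"tin":[cyl(.066,0,.042)],"weight":[cyl(.056,0,.03)]}
S=4
def pose(P,p,z=0):
    c,s=np.cos(p[2]),np.sin(p[2]); return np.c_[c*P[:,0]-s*P[:,1]+p[0],s*P[:,0]+c*P[:,1]+p[1],P[:,2]+z]
def sil(c,m,p,z):
    I=np.zeros((384*S,512*S),np.uint8)
    for P in m:
        u=(project(c,pose(P,p,z))+.5)*S-.5
        cv2.fillConvexPoly(I,cv2.convexHull(np.round(u*16).astype(np.int32)),1,shift=4)
    return I
def satmask(c,blue=False,thr=60):
    h=cv2.cvtColor(cv2.resize(c["color"],None,fx=S,fy=S,interpolation=cv2.INTER_LINEAR),cv2.COLOR_BGR2HSV)
    m=(h[...,1]>thr)&(h[...,2]>30)
    if blue: m&=(h[...,0]>95)&(h[...,0]<125)&(h[...,1]>110)
    return m.astype(np.uint8)
def fit(cs,name,p0,z=0,thr=60):
    m=M[name]; ms=[]
    for c in cs:
        k=satmask(c,name=="weight",thr)
        near=cv2.dilate(sil(c,m,p0,z),np.ones((61,61)))
        ms.append(k&near)
    def cost(p):
        p=np.array([p[0]*.01,p[1]*.01,p[2]*.1])+p0; t=0
        for c,k in zip(cs,ms):
            s=sil(c,m,p,z); t+=1-(s&k).sum()/(s|k).sum()
        return t/len(cs)
    b=None
    for st in ([[0,0,0],[1,0,0],[0,1,0],[0,0,1]],[[0,0,0],[-.4,0,0],[0,-.4,0],[0,0,-.5]]):
        x0=np.zeros(3) if b is None else b.x
        b=minimize(cost,x0,method="Nelder-Mead",options=dict(initial_simplex=x0+np.array(st,float),xatol=.01,fatol=1e-4,maxiter=120))
    return np.array([b.x[0]*.01,b.x[1]*.01,b.x[2]*.1])+p0,b.fun
def unproj(c,u,z):
    q=cv2.undistortPoints(np.array([[u]],float),c["mtx"],c["dist_coeffs"])[0,0]
    W=np.linalg.inv(c["world_to_cam"]); d=W[:3,:3]@[q[0],-q[1],-1]; o=W[:3,3]
    return o+d*(z-o[2])/d[2]
E
python3 - <<'E'
from h import *
cs=cams()
for n,u,y in [("stand",(376,277),.1),("walnut",(191,333),-.28),("maple",(590,316),-.08),("spacer",(290,248),-.05),("spacer",(290,349),.1),("tin",(481,234),0),("weight",(491,339),0)]:
    p=unproj(cs[0],(u[0]/1.5,u[1]/1.5),.02); p0=np.array([p[0],p[1],y])
    print(n,p0.round(3),[ (r[0].round(4).tolist(),round(r[1],3)) for r in (fit(cs,n,p0),fit(cs[:1],n,p0),fit(cs[1:],n,p0))])
E
```

```text
stand [0.581 0.014 0.1  ] [([0.5878, 0.0161, 0.1212], np.float64(0.471)), ([0.5883, 0.0149, 0.1215], np.float64(0.439)), ([0.5877, 0.0164, 0.1198], np.float64(0.496))]
walnut [ 0.487  0.331 -0.28 ] [([0.4888, 0.332, -0.2974], np.float64(0.023)), ([0.49, 0.3315, -0.2968], np.float64(0.018)), ([0.4874, 0.3325, -0.2967], np.float64(0.015))]
maple [ 0.508 -0.354 -0.08 ] [([0.5083, -0.3501, -0.1776], np.float64(0.261)), ([0.5087, -0.3504, -0.1786], np.float64(0.36)), ([0.5079, -0.35, -0.1832], np.float64(0.16))]
spacer [ 0.636  0.164 -0.05 ] [([0.6392, 0.1664, -0.0046], np.float64(0.052)), ([0.6392, 0.1661, 0.0093], np.float64(0.04)), ([0.6382, 0.1668, -0.003], np.float64(0.028))]
spacer [0.457 0.161 0.1  ] [([0.4576, 0.1623, 0.1813], np.float64(0.068)), ([0.458, 0.1616, 0.1765], np.float64(0.048)), ([0.4567, 0.1628, 0.1754], np.float64(0.025))]
tin [ 0.658 -0.173  0.   ] [([0.6592, -0.1709, 0.0226], np.float64(0.036)), ([0.6602, -0.1709, 0.0458], np.float64(0.022)), ([0.6582, -0.171, 0.0349], np.float64(0.025))]
weight [ 0.47  -0.181  0.   ] [([0.4718, -0.179, 0.0599], np.float64(0.284)), ([0.4726, -0.1798, 0.0447], np.float64(0.302)), ([0.4708, -0.1794, 0.0215], np.float64(0.263))]
```

```bash
python3 - <<'E'
s=open('h.py').read()
s=s.replace('m=(h[...,1]>thr)&(h[...,2]>30)\n','m=((h[...,1]>thr)&(h[...,2]>30))|(h[...,2]>120)\n').replace("(h[...,1]>110)","(h[...,1]>80)")
s+='''
def go(x,y,z,yaw):
    o=manip.get_obs(); r=R.from_rotvec(o["eef_rot"]).as_matrix(); psi=np.arctan2(r[1,0],r[0,0])
    dpsi=(yaw-psi+np.pi)%(2*np.pi)-np.pi
    d=np.array([x,y,z])-o["tool_pos"]; c,s=np.cos(yaw),np.sin(yaw)
    print("TCP",o["tool_pos"].round(4),"psi",round(psi,3),"turn",round(-dpsi,3),"tilt",r[:2,2].round(4),"after turn cm: dx %.2f dy %.2f dz %.2f"%(100*(c*d[0]+s*d[1]),100*(s*d[0]-c*d[1]),-100*d[2]),"t",round(o["clock"],2))
'''
open('h.py','w').write(s)
E
python3 - <<'E'
from h import *
cs=cams()
for n,p0 in [("stand",(.588,.016,.12)),("maple",(.508,-.35,-.08)),("spacer",(.639,.1665,0)),("spacer",(.457,.162,.18)),("weight",(.4715,-.179,0))]:
    p0=np.array(p0)
    print(n,[ (r[0].round(4).tolist(),round(r[1],3)) for r in (fit(cs,n,p0),fit(cs[:1],n,p0),fit(cs[1:],n,p0))])
go(.489,.332,.12,-.297-np.pi)
E
```

```text
stand [([0.5879, 0.016, 0.1214], np.float64(0.025)), ([0.5887, 0.0156, 0.1189], np.float64(0.031)), ([0.5873, 0.0158, 0.1225], np.float64(0.009))]
maple [([0.5081, -0.3505, -0.176], np.float64(0.038)), ([0.5089, -0.351, -0.1775], np.float64(0.029)), ([0.5073, -0.3504, -0.1767], np.float64(0.041))]
spacer [([0.6385, 0.1664, -0.011], np.float64(0.053)), ([0.6398, 0.1663, -0.0097], np.float64(0.041)), ([0.6379, 0.1664, -0.0008], np.float64(0.043))]
spacer [([0.4576, 0.1622, 0.1804], np.float64(0.059)), ([0.4584, 0.1621, 0.1777], np.float64(0.041)), ([0.4561, 0.1623, 0.1737], np.float64(0.048))]
weight [([0.4717, -0.1796, 0.0423], np.float64(0.237)), ([0.4724, -0.1799, 0.0712], np.float64(0.239)), ([0.4709, -0.1796, 0.0706], np.float64(0.214))]
TCP [ 0.2224 -0.5571  0.2389] psi -2.762 turn 0.677 tilt [-0.0003  0.0005] after turn cm: dx 0.53 dy 92.82 dz 11.89 t 0.3
```

Emit:
jog_arm --targets '[[8.54,[0,0,0],0.17],[8.54,[0,0,0],0.17],[8.54,[0,0,0],0.17],[8.54,[0,0,0],0.167],[8.54,[0,5,0],0],[8.54,[0,6,0],0],[8.54,[0,6,0],0],[8.54,[0,6,0],0],[8.54,[0,6,0],0],[8.54,[0,6,0],0]]' --force 60

```text
clock: 1.55
tool_pos: [0.325, -0.2209, 0.2394]
eef_rot: [0.466, 3.106, 0.0]
wrist_force: [1.1, -0.4, -0.2]
finger_gap: 0.0854
grasp_force: 0.0
```

Emit:
jog_arm --targets '[[8.54,[0,6,0],0],[8.54,[0,6,0],0],[8.54,[0,6,0],0],[8.54,[0,6,0],0],[8.54,[0,6,0],0],[8.54,[0,6,2],0],[8.54,[0,6,2],0],[8.54,[0,6,3],0],[8.54,[0,6,3],0],[8.54,[0,0,1],0]]'

```text
clock: 2.8
tool_pos: [0.4793, 0.2864, 0.1294]
eef_rot: [-0.461, -3.103, 0.008]
wrist_force: [0.6, -0.1, -0.3]
finger_gap: 0.0855
grasp_force: 0.0
```

```bash
python3 -c "
from h import *
go(.489,.332,.012,-.297-np.pi)"
```

```text
TCP [0.4793 0.2864 0.1294] psi 2.847 turn 0.002 tilt [-0.0051 -0.0045] after turn cm: dx 0.41 dy 4.64 dz 11.74 t 2.8
```

Emit:
jog_arm --targets '[[8.54,[0.4,4.6,0],0],[8.54,[0,0,3],0],[8.54,[0,0,4],0],[8.54,[0,0,0],0],[8.54,[0,0,0],0]]'

```text
clock: 3.42
tool_pos: [0.4908, 0.3299, 0.0662]
eef_rot: [0.465, 3.105, 0.003]
wrist_force: [-0.9, 0.5, 0.1]
finger_gap: 0.0849
grasp_force: 0.0
```

```bash
python3 -c "
from h import *
go(.489,.332,.012,-.297-np.pi)"
```

```text
TCP [0.4908 0.3299 0.0662] psi 2.844 turn -0.0 tilt [0.0024 0.0013] after turn cm: dx 0.24 dy 0.15 dz 5.42 t 3.42
```

Emit:
jog_arm --targets '[[8.54,[0.1,0.15,2],0],[8.54,[0,0,2],0],[8.54,[0,0,0.8],0],[8.54,[0,0,0],0],[8.54,[0,0,0],0]]'

```text
clock: 4.05
tool_pos: [0.4898, 0.3317, 0.0165]
eef_rot: [0.465, 3.106, 0.001]
wrist_force: [-0.5, 0.3, 0.5]
finger_gap: 0.0851
grasp_force: 0.0
```

```bash
python3 -c "
from h import *
go(.489,.332,.012,-.297-np.pi)"
```

```text
TCP [0.4898 0.3317 0.0165] psi 2.845 turn -0.0 tilt [0.0008 0.0005] after turn cm: dx 0.08 dy 0.00 dz 0.45 t 4.05
```

Emit:
jog_arm --targets '[[8.54,[0,0,0.3],0],[5.5,[0,0,0],0],[5.5,[0,0,0],0],[5.5,[0,0,0],0],[5.5,[0,0,0],0],[5.5,[0,0,0],0],[5.5,[0,0,0],0],[5.5,[0,0,0],0]]'

```text
clock: 5.05
tool_pos: [0.4897, 0.3319, 0.0136]
eef_rot: [0.465, 3.106, 0.002]
wrist_force: [-1.6, 1.2, 4.6]
finger_gap: 0.0625
grasp_force: 69.7
```

Emit:
jog_arm --targets '[[5.5,[0,0,-2],0],[5.5,[0,0,-3],0],[5.5,[0,0,-4],0],[5.5,[0,0,-2],0],[5.5,[0,0,0],0],[5.5,[0,0,0],0]]'

```text
clock: 5.8
tool_pos: [0.4885, 0.3309, 0.1207]
eef_rot: [-0.465, -3.104, 0.003]
wrist_force: [-0.1, -0.2, -2.3]
finger_gap: 0.0627
grasp_force: 69.0
```

```bash
python3 - <<'E'
from h import *
go(.588,.016,.12,.121-np.pi)
cs=cams()
o=manip.get_obs();print(o["finger_gap"],o["wrist_force"])
cv2.imwrite("pics/s1.png",cv2.resize(cs[1]["color"],(768,576)))
E
```

```text
TCP [0.4885 0.3309 0.1207] psi 2.844 turn -0.418 tilt [-0.0028 -0.0017] after turn cm: dx -6.07 dy -32.46 dz 0.07 t 5.8
0.06249261093408609 [ 0.05831567 -0.38978502 -2.22678217]
```

View pics/s1.png

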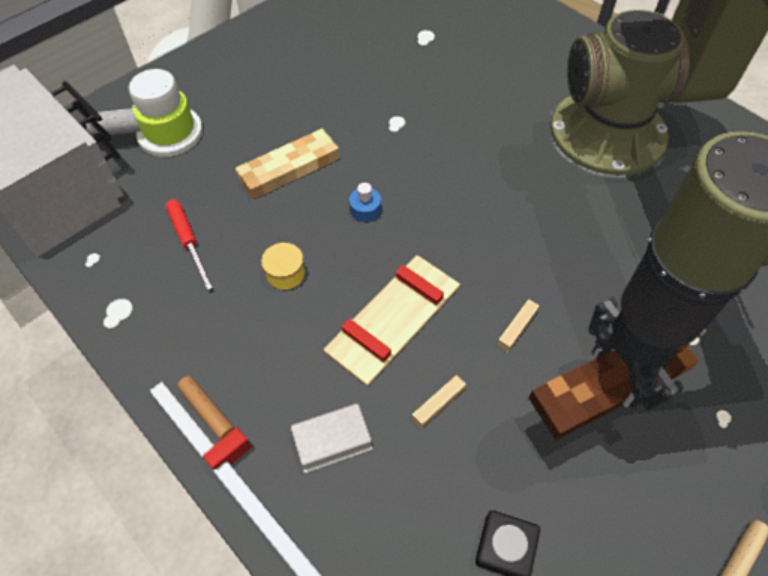

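Emit:
jog_arm --targets '[[5.5,[0,0,0],-0.14],[5.5,[0,0,0],-0.14],[5.5,[0,0,0],-0.138],[5.5,[-1,-5,0],0],[5.5,[-1,-5.5,0],0],[5.5,[-1,-5.5,0],0],[5.5,[-1,-5.5,0],0],[5.5,[-1,-5.5,0],0],[5.5,[-1,-5.5,0],0],[5.5,[0,0,0],0]]'

```text
clock: 7.15
tool_pos: [0.588, 0.0124, 0.1212]
eef_rot: [0.182, -3.134, 0.002]
wrist_force: [-0.1, 0.4, -3.0]
finger_gap: 0.0625
grasp_force: 68.9
```

Emit:
jog_arm --targets '[[5.5,[0,0,0.5],0],[5.5,[0,0,2],0],[5.5,[0,0,2],0],[5.5,[0,0,0],0],[5.5,[0,0,0],0]]'

```text
clock: 7.78
tool_pos: [0.5883, 0.0163, 0.078]
eef_rot: [-0.191, 3.136, -0.001]
wrist_force: [0.2, 0.5, -2.2]
finger_gap: 0.0623
grasp_force: 68.8
```

```bash
python3 - <<'E'
from h import *
go(.588,.016,.0455,.121-np.pi)
o=manip.get_obs();print(o["finger_gap"],o["wrist_force"])
E
```

```text
TCP [0.5883 0.0163 0.078 ] psi -3.02 turn 0.001 tilt [ 0.0002 -0.0003] after turn cm: dx 0.03 dy -0.03 dz 3.25 t 7.78
0.06234596083268778 [ 0.23761357  0.53201646 -2.2086206 ]
```

Emit:
jog_arm --targets '[[5.5,[0,0,1.5],0],[5.5,[0,0,1.0],0],[5.5,[0,0,0.5],0],[5.5,[0,0,0.2],0],[5.5,[0,0,0],0],[5.5,[0,0,0],0]]'

```text
clock: 8.52
tool_pos: [0.5884, 0.0161, 0.0462]
eef_rot: [-0.189, 3.135, 0.0]
wrist_force: [0.2, 0.4, -3.3]
finger_gap: 0.0626
grasp_force: 68.9
```

Emit:
jog_arm --targets '[[5.5,[0,0,0.1],0],[5.5,[0,0,0.1],0],[5.5,[0,0,0],0]]'

```text
clock: 8.9
tool_pos: [0.5885, 0.0161, 0.0456]
eef_rot: [-0.19, 3.135, -0.0]
wrist_force: [-3.9, 0.6, 6.3]
finger_gap: 0.0626
grasp_force: 70.0
```

Contact. Release and look.

Emit:
jog_arm --targets '[[8.54,[0,0,0],0],[8.54,[0,0,0],0],[8.54,[0,0,0],0],[8.54,[0,0,-2],0],[8.54,[0,0,-4],0],[8.54,[0,0,-5],0],[8.54,[0,5,0],0],[8.54,[0,6,0],0],[8.54,[0,3,0],0],[8.54,[0,0,0],0]]'

```text
clock: 10.15
tool_pos: [0.5712, 0.157, 0.1553]
eef_rot: [-0.194, 3.134, 0.001]
wrist_force: [0.5, -0.8, 0.6]
finger_gap: 0.0859
grasp_force: 0.0
```

```bash
python3 - <<'E'
from h import *
cs=cams()
for i,z in ((0,.032),(1,.032)):
    print(fit(cs[i:i+1],"walnut",np.array([.588,.016,.121]),z,110))
go(.4576,.1622,.11,.178-np.pi)
cv2.imwrite("pics/t2.png",np.hstack([c["color"][80:320,100:480] for c in cs]))
E
```

```text
(array([0.58075992, 0.01504545, 0.22855293]), np.float64(0.27971325876990427))
(array([0.60167956, 0.02161893, 0.16052815]), np.float64(0.26560067681895094))
TCP [0.5715 0.155  0.155 ] psi -3.02 turn -0.057 tilt [0.0011 0.0003] after turn cm: dx 11.08 dy 2.73 dz 4.50 t 10.25
```

View pics/t2.png

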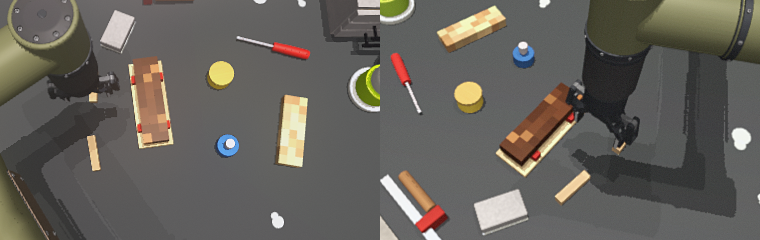

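Emit:
jog_arm --targets '[[5,[0,0,0],-0.057],[5,[5,0,0],0],[5,[6,2.7,1],0],[5,[0,0,5],0],[5,[0,0,3],0],[5,[0,0,0],0],[5,[0,0,0],0]]'

```text
clock: 11.12
tool_pos: [0.4632, 0.1609, 0.0665]
eef_rot: [-0.277, 3.127, 0.001]
wrist_force: [-0.5, -0.3, 0.3]
finger_gap: 0.05
grasp_force: 0.0
```

```bash
python3 - <<'E'
from h import *
go(.4576,.1622,.0105,.178-np.pi)
E
```

```text
TCP [0.4632 0.1609 0.0665] psi -2.965 turn -0.001 tilt [0.0022 0.0007] after turn cm: dx 0.53 dy 0.22 dz 5.60 t 11.12
```

Emit:
jog_arm --targets '[[5,[0.1,0.05,2],0],[5,[0,0,2],0],[5,[0,0,0.9],0],[5,[0,0,0],0],[5,[0,0,0],0],[5,[0,0,0],0]]'

```text
clock: 11.88
tool_pos: [0.4615, 0.1618, 0.0164]
eef_rot: [-0.279, 3.128, 0.001]
wrist_force: [0.3, -0.6, 0.1]
finger_gap: 0.05
grasp_force: 0.0
```

```bash
python3 - <<'E'
from h import *
go(.4576,.1622,.0105,.178-np.pi)
E
```

```text
TCP [0.4615 0.1618 0.0164] psi -2.964 turn -0.0 tilt [0.0012 0.0009] after turn cm: dx 0.38 dy 0.11 dz 0.59 t 11.88
```

Emit:
jog_arm --targets '[[5,[0.35,0.1,0.5],0],[5,[0,0,0],0],[5,[0,0,0],0],[1,[0,0,0],0],[1,[0,0,0],0],[1,[0,0,0],0],[1,[0,0,0],0],[1,[0,0,0],0],[1,[0,0,0],0]]' --force 40

```text
clock: 13.0
tool_pos: [0.4576, 0.162, 0.0107]
eef_rot: [-0.279, 3.129, 0.0]
wrist_force: [0.7, 0.3, 2.6]
finger_gap: 0.0193
grasp_force: 41.2
```

Emit:
jog_arm --targets '[[1,[0,0,-3],0],[1,[0,0,-5],0],[1,[0,0,-3],0],[1,[0,0,0],-0.16],[1,[0,0,0],-0.17],[1,[0,0,0],-0.17],[1,[0,0,0],-0.17],[1,[0,0,0],-0.17],[1,[0,0,0],-0.17],[1,[0,0,0],-0.17]]'

```text
clock: 14.25
tool_pos: [0.457, 0.1617, 0.1198]
eef_rot: [1.979, -2.439, -0.001]
wrist_force: [0.0, -0.3, 0.2]
finger_gap: 0.0191
grasp_force: 40.9
```

Emit:
jog_arm --targets '[[1,[0,0,0],-0.17],[1,[0,0,0],-0.163],[1,[0,0,0],0],[1,[0,0,0],0]]'

```text
clock: 14.75
tool_pos: [0.4573, 0.1618, 0.1202]
eef_rot: [2.347, -2.088, -0.0]
wrist_force: [0.4, 0.5, -0.0]
finger_gap: 0.0189
grasp_force: 40.9
```

```bash
python3 - <<'E'
from h import *
go(.5235,.0082,.12,.121-np.pi/2)
E
```

```text
TCP [0.4573 0.1618 0.1202] psi -1.454 turn -0.004 tilt [-0.0005 -0.0002] after turn cm: dx 16.05 dy -4.72 dz 0.02 t 14.75
```

Emit:
jog_arm --targets '[[1,[4,-1.2,0],-0.004],[1,[4,-1.2,0],0],[1,[4,-1.2,0],0],[1,[4,-1.1,0],0],[1,[0,0,1],0],[1,[0,0,2],0],[1,[0,0,0],0],[1,[0,0,0],0],[1,[0,0,0],0]]'

```text
clock: 15.88
tool_pos: [0.5241, 0.0093, 0.0914]
eef_rot: [-2.354, 2.078, -0.001]
wrist_force: [0.2, -0.3, -0.3]
finger_gap: 0.0186
grasp_force: 40.9
```

```bash
python3 - <<'E'
from h import *
go(.5235,.0082,.0707,.121-np.pi/2)
cs=cams()
for i in (0,1):
    cv2.imwrite(f"pics/raw3_{i}.png",cs[i]["color"])
cv2.imwrite("pics/t3.png",np.hstack([cv2.resize(c["color"][y:y+160,x:x+190],None,fx=2,fy=2) for c,x,y in((cs[0],170,110),(cs[1],190,140))]))
E
```

```text
TCP [0.5241 0.0093 0.0914] psi -1.447 turn 0.003 tilt [0.0014 0.0004] after turn cm: dx 0.10 dy 0.07 dz 2.07 t 15.88
```

View pics/t3.png

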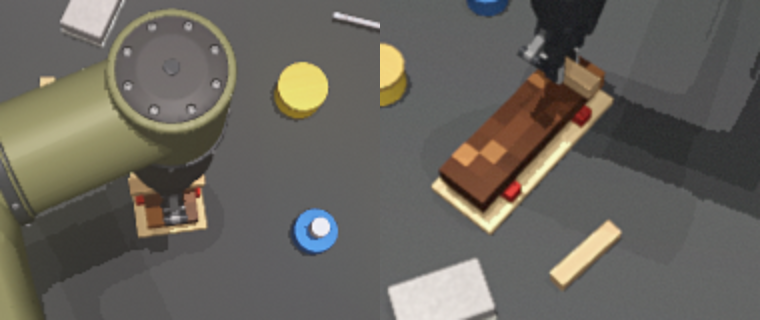

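Emit:
jog_arm --targets '[[1,[0,0,1],0],[1,[0,0,0.7],0],[1,[0,0,0.2],0],[1,[0,0,0],0],[1,[0,0,0],0]]'

```text
clock: 16.6
tool_pos: [0.5238, 0.0088, 0.0716]
eef_rot: [-2.355, 2.08, -0.0]
wrist_force: [0.6, -0.3, -0.6]
finger_gap: 0.0191
grasp_force: 40.9
```

Emit:
jog_arm --targets '[[1,[0,0,0.1],0],[1,[0,0,0],0],[1,[0,0,0],0]]'

```text
clock: 16.98
tool_pos: [0.5239, 0.0089, 0.0708]
eef_rot: [-2.355, 2.079, -0.0]
wrist_force: [0.0, 0.1, 2.3]
finger_gap: 0.0189
grasp_force: 41.1
```

Touching. Release, rise, turn back while going to the second spacer.

Emit:
jog_arm --targets '[[4,[0,0,0],0],[4,[0,0,0],0],[4,[0,0,0],0],[4,[0,0,-2],0],[5,[0,0,-4],0],[5,[0,0,0],0.18],[5,[0,0,0],0.18],[5,[0,0,0],0.18],[5,[0,0,0],0.18],[5,[0,0,0],0.18]]'

```text
clock: 18.23
tool_pos: [0.5236, 0.0088, 0.1304]
eef_rot: [1.207, -2.9, -0.0]
wrist_force: [-0.6, 0.1, 0.1]
finger_gap: 0.0502
grasp_force: 0.0
```

Emit:
jog_arm --targets '[[5,[0,0,0],0.18],[5,[0,0,0],0.18],[5,[0,0,0],0.18],[5,[0,0,0],0.18],[5,[0,0,0],0.08],[5,[0,0,0],0]]'

```text
clock: 18.98
tool_pos: [0.5236, 0.0089, 0.1304]
eef_rot: [-0.007, -3.141, -0.0]
wrist_force: [-0.5, 0.2, -0.6]
finger_gap: 0.0505
grasp_force: 0.0
```

```bash
python3 - <<'E'
from h import *
go(.6388,.1664,.11,-.007-np.pi)
E
```

```text
TCP [0.5236 0.0089 0.1304] psi 3.137 turn 0.003 tilt [-0.0002  0.0001] after turn cm: dx -11.40 dy 15.83 dz 2.04 t 18.98
```

Emit:
jog_arm --targets '[[5,[-3.8,4.0,0],0],[5,[-3.8,4.0,0],0],[5,[-3.8,4.0,0],0],[5,[0,3.8,1],0],[5,[0,0,4],0],[5,[0,0,3],0],[5,[0,0,0],0],[5,[0,0,0],0],[5,[0,0,0],0]]'

```text
clock: 20.1
tool_pos: [0.6395, 0.1665, 0.0528]
eef_rot: [0.008, 3.139, 0.002]
wrist_force: [0.3, 0.6, -0.5]
finger_gap: 0.0501
grasp_force: 0.0
```

```bash
python3 - <<'E'
from h import *
go(.6388,.1664,.0107,-.007-np.pi)
E
```

```text
TCP [0.6395 0.1665 0.0528] psi 3.137 turn 0.002 tilt [0.003  0.0013] after turn cm: dx 0.07 dy -0.01 dz 4.21 t 20.1
```

Emit:
jog_arm --targets '[[5,[0,0,2],0],[5,[0,0,1.6],0],[5,[0,0,0.3],0],[5,[0,0,0],0],[5,[0,0,0],0],[5,[0,0,0],0]]'

```text
clock: 20.85
tool_pos: [0.6388, 0.1664, 0.0121]
eef_rot: [0.008, 3.141, 0.001]
wrist_force: [1.3, -0.9, -0.8]
finger_gap: 0.0502
grasp_force: 0.0
```

```bash
python3 - <<'E'
from h import *
go(.6388,.1664,.0107,-.007-np.pi)
E
```

```text
TCP [0.6388 0.1664 0.0121] psi 3.136 turn 0.002 tilt [0.0009 0.0005] after turn cm: dx 0.00 dy -0.00 dz 0.14 t 20.85
```

Emit:
jog_arm --targets '[[5,[0,0,0.1],0],[1,[0,0,0],0],[1,[0,0,0],0],[1,[0,0,0],0],[1,[0,0,0],0],[1,[0,0,0],0],[1,[0,0,0],0]]'

```text
clock: 21.72
tool_pos: [0.6386, 0.1663, 0.0106]
eef_rot: [0.008, 3.141, 0.0]
wrist_force: [-0.4, 0.4, 1.3]
finger_gap: 0.0188
grasp_force: 41.3
```

Emit:
jog_arm --targets '[[1,[0,0,-3],0],[1,[0,0,-5],0],[1,[0,0,-3],0],[1,[0,0,0],-0.17],[1,[0,0,0],-0.17],[1,[0,0,0],-0.17],[1,[0,0,0],-0.17],[1,[0,0,0],-0.17],[1,[0,0,0],-0.17],[1,[0,0,0],-0.17]]'

```text
clock: 22.98
tool_pos: [0.6382, 0.1661, 0.1199]
eef_rot: [1.761, -2.601, -0.001]
wrist_force: [-0.4, -0.4, -0.3]
finger_gap: 0.019
grasp_force: 41.0
```

Emit:
jog_arm --targets '[[1,[0,0,0],-0.17],[1,[0,0,0],-0.17],[1,[0,0,0],-0.17],[1,[0,0,0],0],[1,[0,0,0],0]]'

```text
clock: 23.6
tool_pos: [0.6384, 0.1662, 0.1202]
eef_rot: [2.351, -2.083, -0.0]
wrist_force: [0.8, 0.1, 0.3]
finger_gap: 0.0188
grasp_force: 41.0
```

```bash
python3 - <<'E'
from h import *
go(.6525,.0243,.0915,.121-np.pi/2)
E
```

```text
TCP [0.6384 0.1662 0.1202] psi -1.45 turn -0.0 tilt [-0.0005 -0.0001] after turn cm: dx 14.26 dy 0.31 dz 2.87 t 23.6
```

Emit:
jog_arm --targets '[[1,[3.5,0.3,0],0],[1,[3.6,0,0],0],[1,[3.6,0,0],0],[1,[3.55,0,0],0],[1,[0,0,1],0],[1,[0,0,1.8],0],[1,[0,0,0],0],[1,[0,0,0],0],[1,[0,0,0],0]]'

```text
clock: 24.72
tool_pos: [0.6535, 0.025, 0.0931]
eef_rot: [-2.355, 2.078, -0.001]
wrist_force: [0.2, -0.1, -0.6]
finger_gap: 0.0188
grasp_force: 41.0
```

```bash
python3 - <<'E'
from h import *
go(.6525,.0243,.0707,.121-np.pi/2)
E
```

```text
TCP [0.6535 0.025  0.0931] psi -1.446 turn 0.004 tilt [0.001  0.0001] after turn cm: dx 0.06 dy 0.10 dz 2.24 t 24.73
```

Emit:
jog_arm --targets '[[1,[0,0.05,1],0],[1,[0,0,0.8],0],[1,[0,0,0.3],0],[1,[0,0,0],0],[1,[0,0,0],0],[1,[0,0,0],0]]'

```text
clock: 25.48
tool_pos: [0.6528, 0.0244, 0.0716]
eef_rot: [-2.355, 2.079, -0.0]
wrist_force: [-0.4, 0.6, -0.6]
finger_gap: 0.0193
grasp_force: 41.0
```

Emit:
jog_arm --targets '[[1,[0,0,0.1],0],[1,[0,0,0],0],[1,[0,0,0],0],[4,[0,0,0],0],[4,[0,0,0],0],[4,[0,0,0],0],[4,[0,0,-2],0],[4,[0,0,-4],0],[8.54,[0,0,-4],0],[8.54,[0,0,0],0.18]]'

```text
clock: 26.72
tool_pos: [0.6547, 0.0244, 0.1776]
eef_rot: [-2.149, 2.281, -0.009]
wrist_force: [0.4, -0.7, -0.9]
finger_gap: 0.0746
grasp_force: 0.0
```

Emit:
jog_arm --targets '[[8.54,[0,0,0],0.188],[8.54,[0,0,0],0.188],[8.54,[0,0,0],0.188],[8.54,[0,0,0],0.188],[8.54,[0,0,0],0.188],[8.54,[0,0,0],0.188],[8.54,[0,0,0],0.188],[8.54,[0,0,0],0.188],[8.54,[0,0,0],0.185],[8.54,[0,0,0],0]]'

```text
clock: 27.98
tool_pos: [0.6529, 0.0244, 0.1721]
eef_rot: [0.264, 3.129, 0.001]
wrist_force: [-0.4, -1.1, -0.2]
finger_gap: 0.0851
grasp_force: 0.0
```

```bash
python3 - <<'E'
from h import *
go(.5081,-.3505,.11,-.177-np.pi)
E
```

```text
TCP [0.6529 0.0244 0.1721] psi 2.973 turn 0.008 tilt [0.0016 0.0003] after turn cm: dx 7.66 dy -39.45 dz 6.21 t 27.98
```

Emit:
jog_arm --targets '[[8.54,[1,-4,0],0.008],[8.54,[1,-5.5,0],0],[8.54,[1,-5.5,0],0],[8.54,[1,-5.5,0],0],[8.54,[1,-5.5,0],0],[8.54,[1.5,-5.5,0],0],[8.54,[1,-5.5,0],0],[8.54,[0,-2.4,3],0],[8.54,[0,0,3],0],[8.54,[0,0,0],0]]'

```text
clock: 29.22
tool_pos: [0.5078, -0.3499, 0.1084]
eef_rot: [-0.275, -3.125, -0.003]
wrist_force: [-1.1, -0.5, 0.2]
finger_gap: 0.0851
grasp_force: 0.0
```

```bash
python3 - <<'E'
from h import *
go(.5081,-.3505,.012,-.177-np.pi)
cs=cams()
cv2.imwrite("pics/t4.png",np.hstack([cv2.resize(c["color"][y:y+160,x:x+190],None,fx=2,fy=2) for c,x,y in((cs[0],170,110),(cs[1],190,140))]))
E
```

```text
TCP [ 0.5078 -0.3499  0.1084] psi 2.966 turn 0.001 tilt [-0.0042  0.002 ] after turn cm: dx -0.04 dy -0.05 dz 9.64 t 29.23
```

View pics/t4.png

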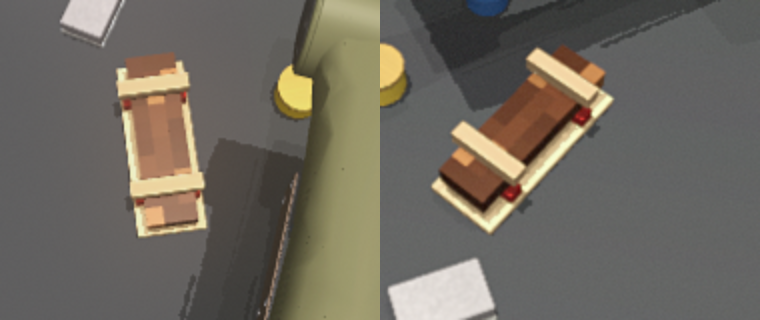

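Emit:
jog_arm --targets '[[8.54,[0,0,3],0],[8.54,[0,0,3],0],[8.54,[0,0,2],0],[8.54,[0,0,1],0],[8.54,[0,0,0],0],[8.54,[0,0,0],0],[8.54,[0,0,0],0]]' --force 60

```text
clock: 30.2
tool_pos: [0.5099, -0.3504, 0.0216]
eef_rot: [0.279, 3.128, -0.001]
wrist_force: [0.2, -1.0, 0.7]
finger_gap: 0.0855
grasp_force: 0.0
```

```bash
python3 - <<'E'
from h import *
go(.5081,-.3505,.012,-.177-np.pi)
E
```

```text
TCP [ 0.5099 -0.3504  0.0216] psi 2.964 turn -0.001 tilt [ 0.0016 -0.0006] after turn cm: dx 0.17 dy -0.04 dz 0.96 t 30.2
```

Emit:
jog_arm --targets '[[8.54,[0.1,0,0.75],0],[8.54,[0,0,0],0],[5.2,[0,0,0],0],[5.2,[0,0,0],0],[5.2,[0,0,0],0],[5.2,[0,0,0],0],[5.2,[0,0,0],0],[5.2,[0,0,0],0],[5.2,[0,0,0],0]]'

```text
clock: 31.32
tool_pos: [0.5086, -0.3501, 0.0134]
eef_rot: [0.279, 3.128, -0.0]
wrist_force: [0.4, 2.2, 4.7]
finger_gap: 0.0585
grasp_force: 68.3
```

Emit:
jog_arm --targets '[[5.2,[0,0,-2],0],[5.2,[0,0,-4],0],[5.2,[0,0,-5],0],[5.2,[0,0,-4],0],[5.2,[0,0,0],-0.15],[5.2,[0,0,0],-0.148],[5.2,[0,0,0],0],[5.2,[0,0,0],0]]'

```text
clock: 32.33
tool_pos: [0.5081, -0.35, 0.1628]
eef_rot: [0.183, -3.136, -0.001]
wrist_force: [-0.2, 0.2, -1.9]
finger_gap: 0.0585
grasp_force: 67.5
```

```bash
python3 - <<'E'
from h import *
o=manip.get_obs();print(o["finger_gap"],o["wrist_force"])
go(.5885,.0162,.16,.121-np.pi)
E
```

```text
0.05850618706217179 [-0.21037096  0.17137287 -1.89715343]
TCP [ 0.5081 -0.35    0.1628] psi -3.025 turn -0.004 tilt [-0.0007  0.0003] after turn cm: dx -12.41 dy 35.38 dz 0.28 t 32.33
```

Emit:
jog_arm --targets '[[5.2,[-1.5,4,0],-0.004],[5.2,[-2,5.5,0],0],[5.2,[-2,5.5,0],0],[5.2,[-2,5.5,0],0],[5.2,[-2,5.5,0],0],[5.2,[-2,5.5,0],0],[5.2,[-0.9,3.9,0],0],[5.2,[0,0,2],0],[5.2,[0,0,2],0],[5.2,[0,0,0],0]]'

```text
clock: 33.58
tool_pos: [0.5862, 0.0153, 0.1199]
eef_rot: [0.191, -3.131, 0.001]
wrist_force: [0.0, -0.3, -1.9]
finger_gap: 0.0589
grasp_force: 67.5
```

Emit:
jog_arm --targets '[[5.2,[0,0,0.5],0],[5.2,[0,0,0],0],[5.2,[0,0,0],0],[5.2,[0,0,0],0]]'

```text
clock: 34.08
tool_pos: [0.588, 0.0165, 0.1184]
eef_rot: [-0.194, 3.135, 0.0]
wrist_force: [-0.3, -0.5, -3.1]
finger_gap: 0.0588
grasp_force: 67.5
```

```bash
python3 - <<'E'
from h import *
go(.5885,.0162,.0934,.121-np.pi)
E
```

```text
TCP [0.588  0.0165 0.1184] psi -3.018 turn 0.003 tilt [0.0006 0.0003] after turn cm: dx -0.05 dy -0.04 dz 2.50 t 34.08
```

Emit:
jog_arm --targets '[[5.2,[-0.05,0,1],0],[5.2,[0,0,0.8],0],[5.2,[0,0,0.4],0],[5.2,[0,0,0.2],0],[5.2,[0,0,0],0],[5.2,[0,0,0],0],[5.2,[0,0,0],0]]'

```text
clock: 34.95
tool_pos: [0.5884, 0.0166, 0.0941]
eef_rot: [-0.194, 3.135, 0.0]
wrist_force: [-0.2, 0.8, -2.4]
finger_gap: 0.0587
grasp_force: 67.5
```

Emit:
jog_arm --targets '[[5.2,[0,0,0.1],0],[5.2,[0,0,0.05],0],[5.2,[0,0,0],0]]'

```text
clock: 35.33
tool_pos: [0.5885, 0.0166, 0.0934]
eef_rot: [-0.195, 3.135, 0.0]
wrist_force: [-4.2, 0.9, 5.0]
finger_gap: 0.0585
grasp_force: 68.3
```

Emit:
jog_arm --targets '[[8.54,[0,0,0],0],[8.54,[0,0,0],0],[8.54,[0,0,0],0],[8.54,[0,0,-2],0],[8.54,[0,0,-4],0],[6,[0,0,-2],0],[6,[2,-5,0],0],[6,[2,-5,0],0],[6,[2,-5,0],0],[6,[2,-3,0],0]]'

```text
clock: 36.58
tool_pos: [0.5304, -0.1739, 0.173]
eef_rot: [-0.192, 3.135, -0.0]
wrist_force: [-0.1, 0.4, 0.2]
finger_gap: 0.0602
grasp_force: 0.0
```

```bash
python3 - <<'E'
from h import *
go(.4717,-.1797,.10,.121-np.pi)
cs=cams()
cv2.imwrite("pics/t5.png",np.hstack([cv2.resize(c["color"][y:y+160,x:x+190],None,fx=2,fy=2) for c,x,y in((cs[0],170,110),(cs[1],190,140))]))
E
```

```text
TCP [ 0.5304 -0.1739  0.173 ] psi -3.019 turn 0.001 tilt [ 0.0002 -0.    ] after turn cm: dx 5.90 dy 0.13 dz 7.30 t 36.58
```

View pics/t5.png

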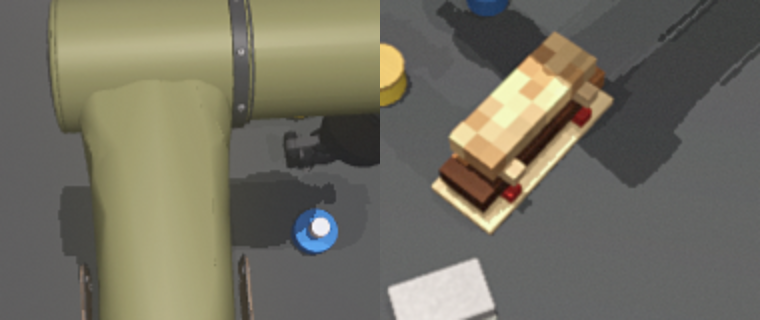

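Emit:
jog_arm --targets '[[5,[3,0.1,0],0],[5,[2.9,0,3],0],[5,[0,0,4],0],[5,[0,0,0],0],[5,[0,0,0],0],[5,[0,0,0],0]]'

```text
clock: 37.42
tool_pos: [0.4737, -0.1782, 0.1045]
eef_rot: [-0.195, 3.133, -0.001]
wrist_force: [-0.1, 1.6, 0.2]
finger_gap: 0.05
grasp_force: 0.0
```

```bash
python3 - <<'E'
from h import *
go(.4717,-.1797,.042,.121-np.pi)
print(unproj(manip.read_camera("top"),(330,223.3),.06))
E
```

```text
TCP [ 0.4737 -0.1782  0.1045] psi -3.017 turn 0.003 tilt [ 0.0026 -0.0004] after turn cm: dx 0.22 dy -0.13 dz 6.25 t 37.42
[ 0.47109708 -0.17968249  0.06      ]
```

Knob agrees with the body fit (0.471, -0.180).

Emit:
jog_arm --targets '[[5,[0.1,-0.1,3],0],[5,[0,0,2.3],0],[5,[0,0,0.6],0],[5,[0,0,0],0],[5,[0,0,0],0],[5,[0,0,0],0]]'

```text
clock: 38.22
tool_pos: [0.4722, -0.1793, 0.0444]
eef_rot: [-0.194, 3.134, -0.0]
wrist_force: [-0.0, -0.6, -0.3]
finger_gap: 0.0502
grasp_force: 0.0
```

```bash
python3 - <<'E'
from h import *
go(.4715,-.1797,.042,.121-np.pi)
E
```

```text
TCP [ 0.4722 -0.1793  0.0444] psi -3.018 turn 0.003 tilt [ 0.0015 -0.0001] after turn cm: dx 0.07 dy -0.03 dz 0.24 t 38.23
```

Emit:
jog_arm --targets '[[5,[0.05,0,0.1],0],[5,[0,0,0],0],[1.5,[0,0,0],0],[1.5,[0,0,0],0],[1.5,[0,0,0],0],[1.5,[0,0,0],0],[1.5,[0,0,0],0],[1.5,[0,0,0],0],[1.5,[0,0,0],0]]' --force 70

```text
clock: 39.35
tool_pos: [0.4712, -0.1792, 0.0427]
eef_rot: [-0.195, 3.135, 0.0]
wrist_force: [-3.0, 4.1, 4.4]
finger_gap: 0.0217
grasp_force: 68.6
```

Emit:
jog_arm --targets '[[1.5,[0,0,-2],0],[1.5,[0,0,-4],0],[1.5,[0,0,-5],0],[1.5,[0,0,-5],0],[1.5,[0,0,0],0],[1.5,[0,0,0],0],[1.5,[0,0,0],0]]'

```text
clock: 40.22
tool_pos: [0.4702, -0.1791, 0.1996]
eef_rot: [0.194, -3.131, -0.002]
wrist_force: [-0.1, -0.8, -5.8]
finger_gap: 0.022
grasp_force: 69.4
```

```bash
python3 - <<'E'
from h import *
go(.5883,.0162,.20,.121-np.pi)
cs=cams()
cv2.imwrite("pics/s6.png",cs[1]["color"])
E
```

```text
TCP [ 0.4702 -0.1791  0.1996] psi -3.018 turn 0.003 tilt [-0.0045  0.0009] after turn cm: dx -14.08 dy 17.97 dz -0.04 t 40.23
```

View pics/s6.png

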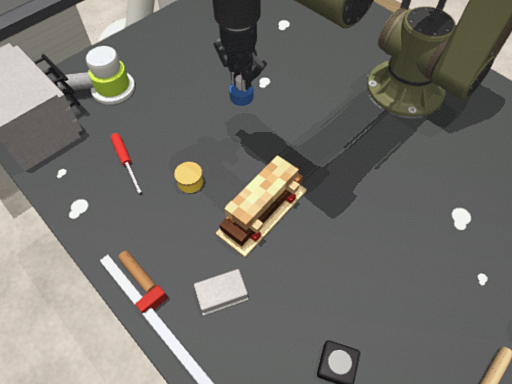

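Emit:
jog_arm --targets '[[1.5,[-2,2.5,0],0],[1.5,[-3,4,0],0],[1.5,[-3,4,0],0],[1.5,[-3,4,0],0],[1.5,[-2,2.5,0],0],[1.5,[-1.1,1,0],0],[1.5,[0,0,1],0],[1.5,[0,0,1.5],0],[1.5,[0,0,0],0],[1.5,[0,0,0],0]]'

```text
clock: 41.58
tool_pos: [0.5887, 0.016, 0.1777]
eef_rot: [-0.193, 3.135, -0.0]
wrist_force: [0.3, -0.1, -4.4]
finger_gap: 0.0221
grasp_force: 69.4
```

```bash
python3 - <<'E'
from h import *
go(.5883,.0162,.1507,.121-np.pi)
E
```

```text
TCP [0.5887 0.016  0.1777] psi -3.019 turn 0.002 tilt [ 0.0003 -0.0003] after turn cm: dx 0.04 dy 0.03 dz 2.70 t 41.58
```

Emit:
jog_arm --targets '[[1.5,[0,0,1],0],[1.5,[0,0,0.8],0],[1.5,[0,0,0.5],0],[1.5,[0,0,0.2],0],[1.5,[0,0,0],0],[1.5,[0,0,0],0],[1.5,[0,0,0],0]]'

```text
clock: 42.45
tool_pos: [0.5889, 0.0167, 0.1528]
eef_rot: [-0.194, 3.135, 0.0]
wrist_force: [-0.4, 0.8, -5.2]
finger_gap: 0.022
grasp_force: 69.4
```

Emit:
jog_arm --targets '[[1.5,[0,0,0.1],0],[1.5,[0,0,0.1],0],[1.5,[0,0,0],0],[1.5,[0,0,0],0]]'

```text
clock: 42.95
tool_pos: [0.5889, 0.0167, 0.1508]
eef_rot: [-0.194, 3.135, 0.0]
wrist_force: [-1.0, 0.7, -3.6]
finger_gap: 0.0219
grasp_force: 69.9
```

Emit:
jog_arm --targets '[[1.5,[0,0,0.05],0],[1.5,[0,0,0],0],[1.5,[0,0,0],0]]'

```text
clock: 43.32
tool_pos: [0.589, 0.0167, 0.1507]
eef_rot: [-0.194, 3.135, 0.0]
wrist_force: [-3.2, 2.5, 2.2]
finger_gap: 0.0219
grasp_force: 70.0
```

Landed. Release, rise and withdraw.

Emit:
jog_arm --targets '[[5,[0,0,0],0],[5,[0,0,0],0],[5,[0,0,0],0],[5,[0,0,0],0],[5,[0,0,-2],0],[5,[0,0,-4],0],[5,[0,0,-3],0],[5,[4,-4,0],0],[5,[4,-5,0],0],[5,[4,-5,0],0]]'

```text
clock: 44.58
tool_pos: [0.4877, -0.1358, 0.2419]
eef_rot: [-0.196, 3.133, -0.001]
wrist_force: [-0.1, -0.9, 0.9]
finger_gap: 0.05
grasp_force: 0.0
```

Emit:
jog_arm --targets '[[5,[2,-6,0],0],[5,[1,-6,0],0],[5,[0,-6,0],0],[5,[0,-5,0],0],[5,[0,0,0],0],[5,[0,0,0],0],[5,[0,0,0],0]]'

```text
clock: 45.45
tool_pos: [0.4877, -0.3648, 0.2412]
eef_rot: [-0.196, 3.134, -0.001]
wrist_force: [-0.5, -0.4, 0.6]
finger_gap: 0.05
grasp_force: 0.0
```

```bash
python3 - <<'E'
from h import *
cs=cams()
p=np.array([.588,.016,.121])
for c in cs:
    for n,z in (("stand",0),("walnut",.032),("maple",.08),("weight",.108)):
        for P in M[n]:
            pass
        h=[cv2.convexHull(np.round(project(c,pose(P,p,z))*16).astype(np.int32)) for P in M[n]]
cv2.imwrite("pics/t7.png",np.hstack([cv2.resize(c["color"][y:y+160,x:x+190],None,fx=2,fy=2) for c,x,y in((cs[0],170,90),(cs[1],190,120))]))
for i in (0,1):
    print(fit(cs[i:i+1],"weight",p*[1,1,0],.108))
print(fit(cs,"tin",np.array([.6592,-.171,0])))
E
```

```text
(array([0.59389522, 0.01530047, 0.07097542]), np.float64(0.41324615570892365))
(array([0.58924514, 0.01471352, 0.03541224]), np.float64(0.3221117061973986))
(array([ 0.65913166, -0.17104759,  0.01610605]), np.float64(0.03789307633674349))
```

View pics/t7.png

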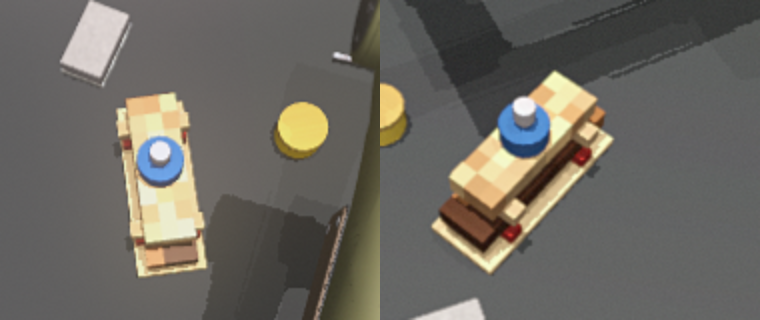

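The stack stands complete. The weight is upright near crop pixel (160,160), the maple board is in line with the walnut, and the tin has not moved.

```bash
python3 -c "
from workcell import manip
print(manip.sign_off())"
```

```text
the job is handed in; nothing more can be done
None
```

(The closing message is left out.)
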